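# Clamp the crust-shade slide for a reading and free it again

### The job

Take a reading of the crust-shade slide: swing the spring clip by its red post onto the slide's edge and on until it has pushed the slide home against the far fence and its spring is holding it snugly, without driving the spring hard up solid. Let go of the clip and, with the slide so clamped, press the green button down and hold it for about a second. Then swing the clip right back clear of the slide, leaving the slide lying flat in its place; do not touch the slide with the fingers or disturb the jar, tub and scraper.

Things in the scene. Friction and masses are not known exactly. Their poses are not given: they have to be found in the camera images.
- stage: Fixed aluminium plate, top 20 mm above the table. Origin on the table under the slide's nest; x runs from the front edge (140 mm off) to the far edge (110), y left (90 to the left edge, 140 to the right). Low side guides along x: inner faces at y = +-58 mm, 6 mm high. Grey fence bar beyond the slide, 14 mm high, its near face set somewhere from x = 66 to 90 mm: not reported, home must be felt.
- slide: Loose pale-blue plastic slide with five brown crust-shade swatches, 60 (x) x 110 (y) x 8 (z) mm, about 65 g, origin at the centre of its underside, axes as the stage's. It starts flat on the stage between the guides, its centre at about x = 30 mm in the stage frame, 4 to 32 mm short of the fence.
- clip_pivot (a point): Axis of the clip's pivot screw, a fixed point 46 mm above the table, at (-4, -100) mm in the stage frame. The clip swings in the level plane about it.
- clip_post (a point): Centre of the top of the clip's red upright post: round, 12 mm diameter, standing on the arm from 40 to 85 mm above the table, 120 mm from the pivot axis. Pinch or push it to swing the clip. The stiff steel arm (16 mm wide, 6 mm thick) runs from the pivot to 8 mm past the post.
- clip_arm (a joint): Swing of the clip, rad, 0 to 1.6, growing clockwise from above. At 0 it is parked, pointing 160 degrees counterclockwise of stage x; at 1.22 it points along stage +y and the pad moves along +x. The pad meets the slide at about 1.04; home lies between 1.10 and 1.36. Stiff pivot: the clip stays where left; a free swing takes about 6 N at the post. Clear of the slide below 0.5.
- clip_spring: Brass leaf along the arm's leading side; origin on the pivot axis at table height. Its white pad, 12 mm wide, 100 mm from the pivot, bears on the middle of the slide's near edge. It yields from 1.5 N on by 2 N per mm for 2.2 mm, then is solid (6 N). A free slide resists under 1 N. 1 N at the pad adds 0.83 N at the post. 2 to 8 N at the pad is snug; over 9 N crushes the edge.
- read_button_top (a point): Centre of the top of the green read button, 28 mm diameter, 58 mm above the table, on the white console (90 x 80 x 40 mm, fixed) to the left of the stage.
- read_button (a joint): Travel of the read button in m, 0 up, 0.006 fully down, pressed straight down; sprung, fully down at 5 N, it pops up when released. It counts as pressed beyond 0.004.
- jar: Bystander: loose amber glass jar with steel cap, 54 mm diameter, 95 mm tall, origin at the centre of its underside, right of the stage.
- tub: Bystander: loose clear plastic tub, 90 x 150 x 60 mm, origin at the centre of its underside, beyond the stage.
- scraper: Bystander: loose dough scraper with steel blade and dark wooden grip, 84 x 125 x 16 mm, lying flat, origin at the centre of its underside, left of the console.
Not all that is in view belongs to the job. There is more than one size of the slide; the job needs the middle-sized.

How it is judged:
By the outcome, as a careful person would: the job done as asked, in the order asked, and still so for the second after the job is handed in, with the robot touching nothing.
It also fails if it takes over 72 s, if anything falls off the work surface, if the arm or the gripper's body presses on something with over 40 N, if the wrist force passes 120 N, or if a joint passes its speed limit or range.

### The arm

A 6-joint arm with a two-finger parallel gripper is mounted at the origin on the work surface. World frame = base frame: x ahead of the robot, y to its left, z up, the work surface at z = 0. Lengths are in mm, angles in degrees, forces in N, time in s.
With the tool pointing down it reaches from about 300 to 850 mm from the base axis. Payload 4.2 kg.
Tool frame: the origin (TCP) lies between the finger pads; the fingertips stand 22 mm ahead of it and the grasp point (between the pads) lies 3 mm ahead of it; z points along the fingers, y is the direction in which the jaws open and shut (so a half turn about z gives the same grasp; the last joint's range is limited). The gripper opens to 91 mm and grips with 3 to 60 N. Pads are 32 mm wide; open, the fingers measure 118 mm over their backs; the gripper's body (76 mm by 178 mm) begins 60 mm behind the grasp point.
Start: joints at [74.083, 18.312, 89.639, -0, 72.044, -1.146], TCP at [146.599, 556.012, 235.976] pointing down, gripper open.
Joint ranges: [-177.97, 177.97], [-48.28, 115.42], [12.27, 149.76], [-77.06, 257.06], [2.81, 150.46], [-146.56, 146.56]. Speed limits (degrees/s): [147.25, 147.25, 180, 180, 180, 180].

### API

Orientations are given as [roll, pitch, yaw] about the fixed x, y, z axes, in that order (R = Rz(yaw) Ry(pitch) Rx(roll)).
In Python, from workcell import * gives the robot as it stands.
- The arm moves only by the shell command python3 -m jog 'ROWS' [OPENING] [FORCE]. ROWS is text: rows parted by semicolons, each of 6 numbers parted by spaces: the shift along the tool's x, y, z in units of 0.5 m (1.0 is 0.5 m), then the turn, a rotation vector about the tool's x, y, z in units of pi/2 rad (1.0 is pi/2 rad). A call has 1 to 20 rows; each row is the pose to reach, as a shift and turn from the pose measured when the call began, along the tool's axes at that moment; what a row does not reach only later rows make up. A row lasts 1/12 s, in which the tool goes at most 41.7 mm and 7.16 degrees, less where a joint would pass 70% of its speed; a pose out of reach is approached as far as the arm can. A call with a number of a shift or a turn outside -1 to 1 is refused whole. A call with a gripper value outside its range is refused whole. OPENING is the opening, from -1 (shut) to 1 (fully open), set as the call begins (- or left out, the last holds). The fingers move at their own pace and stop on an object; FORCE is the grip in N (left out, the last holds). Time passes only in rows, so rows that repeat a pose let the fingers close. It gives the time, the measured TCP pose, the force and the opening at its end, in the units of the state.
- state(): the state, without advancing time (a new reading comes with each control period).
- grab_frame(name): name is "scene" or "top" or "wrist"; returns the picture (400x640x3 uint8, red, green, blue); there is no depth.
- calibration(name): a dict with "mtx" (3x3 intrinsics, pixels), "distortion" ([k1, k2, p1, p2, k3] as OpenCV has them; the pictures are not rectified), "rvec" (rotation vector, rad) and "tvec" (3), from world to camera coordinates, as OpenCV has them. Camera axes: x right, y down, z forward; pixel columns grow to the right and rows downward; lengths in mm; the calibration is good to about 2 mm. A picture is of the moment at which its call begins: read the wrist's pose just before it. calibration takes no time and is no camera call; for the wrist camera it gives the pose at the moment of the call.
- job_done(): hands the job in, once; it reports no verdict.
Trained networks look in the newest picture that a camera, given by its name, has taken for a name from the list of things; names that differ only in an ending like _2 or _b are one class to them, and where a whole thing is asked for, a point or a joint stands for the part that bears it (a point fixed in the world has none). Each returns a list of dicts, best first, with "confidence" (0 to 1); they miss things now and then, are a little off and sometimes report something else, mostly with a low value. They report only what shows in the picture. A call takes as long as a camera call. They do not tell look-alikes from the thing itself.
- spot_in(query, camera): "rect" ([left, top, right, bottom] in pixels, round what is visible of it).
- tip_of(query, camera): "location" ([column, row] in pixels: a listed point, or the origin of a listed thing).
The state is a dict: "time_s": time; "qpos": joint angles; "qvel": joint speeds; "effort": joint torques, N m; "ee_pos": TCP position; "ee_rot": TCP orientation; "force": force on the tool from outside, world axes, zero at the start; "torque": the same for the moment, N m; "gripper_width": finger opening in mm.
Only numpy, scipy, OpenCV 4.12 (cv2) and the standard library are available. Lean on these libraries where they do the work, as an engineer would, in place of code of your own. Each camera call takes 0.05 s, during which the arm holds its last target. There are 200 camera calls.

## Working session

There is one attempt and no reset: what is moved stays moved. The work goes in short steps, Python scripts to look and compute and a shell command to move; the robot and the scene stay as the last step left them, time stands still between calls to the robot, and variables do not carry over. Pictures are saved under pics/ and viewed, about 8 in all and at most 12, crops included, and the job is handed in when it is done.

```bash
mkdir -p pics; cat > h.py <<'E'
from workcell import *
import numpy as np, cv2
def ray(name,px,z):
    c=calibration(name);K=np.array(c["mtx"],float);D=np.array(c["distortion"],float)
    R=cv2.Rodrigues(np.array(c["rvec"],float))[0];t=np.array(c["tvec"],float).ravel()
    u=cv2.undistortPoints(np.array([[px]],float),K,D).ravel()
    C=-R.T@t;d=R.T@np.array([u[0],u[1],1]);return C+d*(z-C[2])/d[2]
def save(name,fn,crop=None,s=1):
    im=grab_frame(name)[:,:,::-1]
    if crop:im=im[crop[1]:crop[3],crop[0]:crop[2]]
    cv2.imwrite("pics/"+fn,cv2.resize(im,None,fx=s,fy=s,interpolation=cv2.INTER_CUBIC))
E
python3 - <<'E'
from h import *
s=state();print({k:np.round(v,3).tolist() for k,v in s.items()})
save("top","top.png");
Z={"clip_post":85,"clip_pivot":46,"read_button_top":58,"slide":20,"jar":0,"tub":0,"scraper":0,"stage":0}
for cam in("top","scene"):
    if cam=="scene":save("scene","scene.png")
    for q,z in Z.items():
        for r in tip_of(q,cam)[:4]:print(cam,q,round(r["confidence"],2),np.round(r["location"]),np.round(ray(cam,r["location"],z)))
E
```

```text
{'time_s': 0.0, 'qpos': [74.083, 18.353, 89.707, -0.003, 72.041, -1.146], 'qvel': [-0.047, 0.02, -0.036, 0.013, -0.009, 0.023], 'effort': [0.0, -41.247, -23.197, 0.073, 0.046, -0.0], 'ee_pos': [146.496, 555.553, 235.107], 'ee_rot': [-179.899, 0.001, 165.23], 'force': [-0.234, -0.533, 0.128], 'torque': [-0.017, -0.06, 0.022], 'gripper_width': 91.374}
top clip_post 0.92 [351. 261.] [488.  -0.  85.]
top clip_post 0.39 [382. 206.] [597. -59.  85.]
top clip_pivot 0.87 [383. 208.] [594. -66.  46.]
top slide 0.72 [332. 200.] [608.  39.  20.]
top slide 0.62 [407. 110.] [ 803. -118.   20.]
top jar 0.81 [420. 188.] [ 638. -150.    0.]
top tub 0.96 [328. 129.] [761.  48.   0.]
top scraper 0.74 [193. 230.] [538. 337.   0.]
top stage 0.61 [330. 213.] [581.  42.   0.]
scene clip_post 0.77 [271. 173.] [481.  -7.  85.]
scene clip_pivot 0.83 [266. 220.] [590. -60.  46.]
scene read_button_top 0.65 [347. 157.] [456. 204.  58.]
scene slide 0.97 [318. 220.] [607.  54.  20.]
scene slide 0.93 [277. 323.] [ 824. -125.   20.]
scene slide 0.74 [427. 233.] [742. 251.  20.]
scene jar 0.8 [230. 260.] [ 625. -155.    0.]
scene jar 0.2 [347. 159.] [388. 244.   0.]
scene tub 0.91 [348. 279.] [772.  44.   0.]
scene scraper 0.93 [402. 178.] [525. 334.   0.]
scene stage 0.66 [405. 180.] [536. 335.   0.]
scene stage 0.57 [306. 219.] [571.  40.   0.]
```

View pics/top.png

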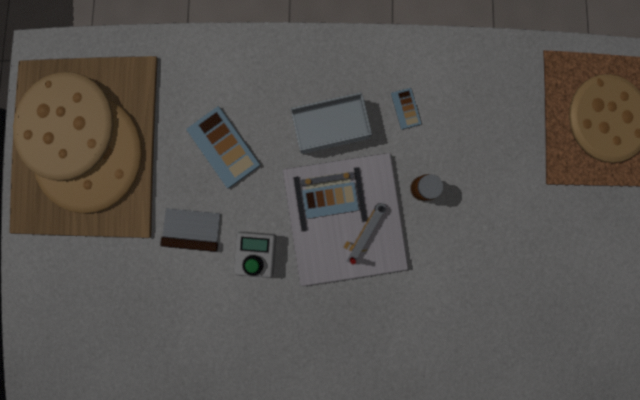

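View pics/scene.png

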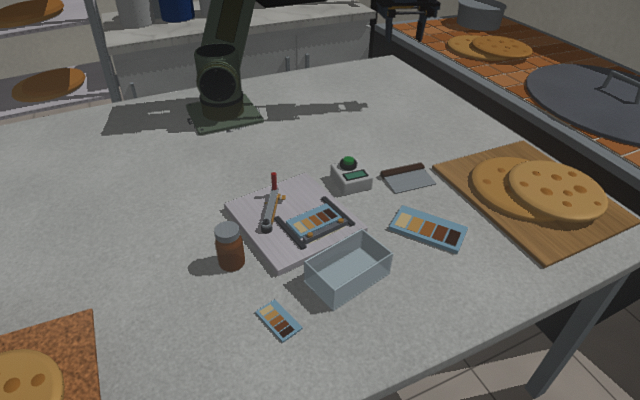

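```bash
python3 - <<'E'
from h import *
save("top","crop.png",(225,140,425,290),4)
from scipy.optimize import least_squares
px=[(285,170),(390,153),(408,270),(300,284)];L=np.array([(110,90),(110,-140),(-140,-140),(-140,90)])
W=np.array([ray("top",p,20)[:2] for p in px]);print(W.round())
f=lambda p:(np.c_[L[:,0]*np.cos(p[2])-L[:,1]*np.sin(p[2])+p[0],L[:,0]*np.sin(p[2])+L[:,1]*np.cos(p[2])+p[1]]-W).ravel()
r=least_squares(f,[580,40,.1]);print(r.x,np.degrees(r.x[2]),r.fun.round())
print(ray("top",(252,265),58),calibration("top")["rvec"])
for q in("read_button_top","read_button"):
  for r in spot_in(q,"top")[:2]+tip_of(q,"top")[:2]:print(q,r)
E
```

```text
[[ 670.  138.]
 [ 710.  -83.]
 [ 464. -124.]
 [ 431.  102.]]
[5.79411952e+02 3.54408198e+01 1.60097089e-01] 9.172887520447482 [ 4.  4.  1. -3. -0. -1. -4. -0.]
[472.99975509 198.22170257  58.        ] [ 2.22174025 -2.18316361  0.02952297]
read_button_top {'rect': [243.5, 258.5, 257.0, 271.3], 'confidence': 0.73}Traceback (most recent call last):
  File "<stdin>", line 10, in <module>
ValueError: it knows: clip_pivot, clip_post, clip_spring, jar, read_button_top, scraper, slide, stage, tub
```

View pics/crop.png

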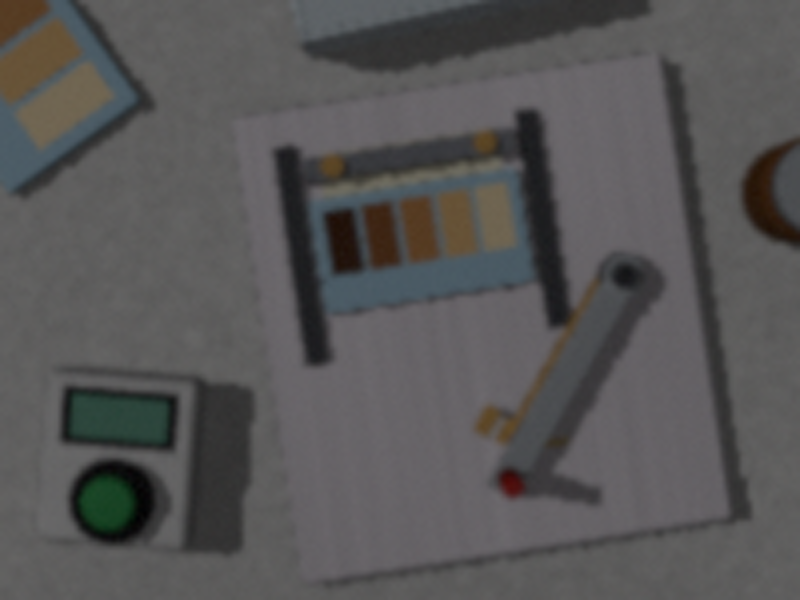

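Candidates for the slide: on the stage (332,200), a small one at (407,110) and a large one at (223,148). The stage one is the middle size, as the crop confirms. There is one red post, at about (353,260), and one green button, at about (251,265).

```bash
cat >> h.py <<'E'
from scipy.spatial.transform import Rotation as Ro
def rows(*tgts):
    s=state();R0=Ro.from_euler("xyz",s["ee_rot"],degrees=True);p0=np.array(s["ee_pos"])
    for x,y,z,yaw in tgts:
        d=R0.inv().apply(np.array([x,y,z])-p0)/500
        w=(R0.inv()*Ro.from_euler("xyz",[180,0,yaw],degrees=True)).as_rotvec()/(np.pi/2)
        print(" ".join("%.4f"%v for v in np.r_[d,w]),";")
E
python3 - <<'E'
from h import *
print(ray("top",(353,260.3),85),ray("top",(381.75,208.25),46),ray("top",(251.5,265.2),58))
rows((330,270,240,155),(480,-5,220,149))
E
```

```text
[489.32139514  -4.68084467  85.        ] [592.7615107  -63.81683337  46.        ] [472.56882268 199.23556443  58.        ]
-0.5005 -0.4596 -0.0081 0.0001 -0.0000 0.1137 ;
-0.9308 -0.9149 0.0319 0.0001 -0.0000 0.1803 ;
```

```bash
python3 -m jog '-0.93 -0.915 0.03 0 0 0.18;-0.93 -0.915 0.03 0 0 0.18;-0.93 -0.915 0.03 0 0 0.18;-0.93 -0.915 0.03 0 0 0.18;-0.93 -0.915 0.03 0 0 0.18;-0.93 -0.915 0.03 0 0 0.18;-0.93 -0.915 0.03 0 0 0.18;-0.93 -0.915 0.03 0 0 0.18;-0.93 -0.915 0.03 0 0 0.18;-0.93 -0.915 0.03 0 0 0.18;-0.93 -0.915 0.03 0 0 0.18;-0.93 -0.915 0.03 0 0 0.18;-0.93 -0.915 0.03 0 0 0.18;-0.93 -0.915 0.03 0 0 0.18;-0.93 -0.915 0.03 0 0 0.18;-0.93 -0.915 0.03 0 0 0.18;-0.93 -0.915 0.03 0 0 0.18;-0.93 -0.915 0.03 0 0 0.18;-0.93 -0.915 0.03 0 0 0.18' 0
python3 - <<'E'
from h import *
save("wrist","w1.png")
for q,z in {"clip_post":85,"clip_pivot":46,"slide":20,"read_button_top":58}.items():
  for r in tip_of(q,"wrist")[:2]:print(q,round(r["confidence"],2),np.round(r["location"]),np.round(ray("wrist",r["location"],z),1))
E
```

```text
time_s: 2.68
ee_pos: [479.0, -4.5, 220.8]
ee_rot: [180.0, -0.1, 149.0]
force: [0.6, -0.2, -0.3]
gripper_width: 45.1
clip_post 0.92 [317. 208.] [487.2  -3.2  85. ]
clip_pivot 0.86 [320. 305.] [591.1 -60.4  46. ]
slide 0.92 [408. 258.] [605.5  46.7  20. ]
slide 0.72 [607. 231.] [700.7 264.1  20. ]
read_button_top 0.7 [505.  66.] [468.1 204.1  58. ]
```

View pics/w1.png

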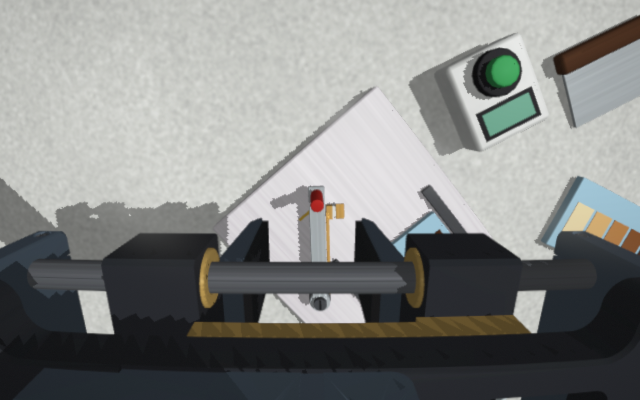

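```bash
python3 - <<'E'
from h import *
rows((488,-3.5,110,150),(488,-3.5,73,150))
E
```

```text
-0.0148 0.0097 0.2223 0.0002 0.0001 -0.0096 ;
-0.0147 0.0097 0.2963 0.0002 0.0001 -0.0096 ;
```

```bash
python3 -m jog '-0.0148 0.0097 0.12 0 0 -0.01;-0.0148 0.0097 0.22 0 0 -0.01;-0.0148 0.0097 0.26 0 0 -0.01;-0.0148 0.0097 0.295 0 0 -0.01;-0.0148 0.0097 0.295 0 0 -0.01;-0.0148 0.0097 0.295 0 0 -0.01' 0
python3 -m jog '0 0 -0.001 0 0 0;0 0 -0.001 0 0 0;0 0 -0.001 0 0 0;0 0 -0.001 0 0 0;0 0 -0.001 0 0 0;0 0 -0.001 0 0 0;0 0 -0.001 0 0 0;0 0 -0.001 0 0 0' -1 25
python3 - <<'E'
from h import *
save("wrist","w2.png")
E
```

```text
time_s: 3.43
ee_pos: [487.6, -3.0, 73.3]
ee_rot: [-180.0, -0.1, 150.1]
force: [0.4, -0.0, -0.3]
gripper_width: 45.5
time_s: 4.1
ee_pos: [487.7, -3.5, 74.6]
ee_rot: [-179.9, -0.0, 150.1]
force: [-1.9, -3.3, 7.1]
gripper_width: 11.5
```

View pics/w2.png

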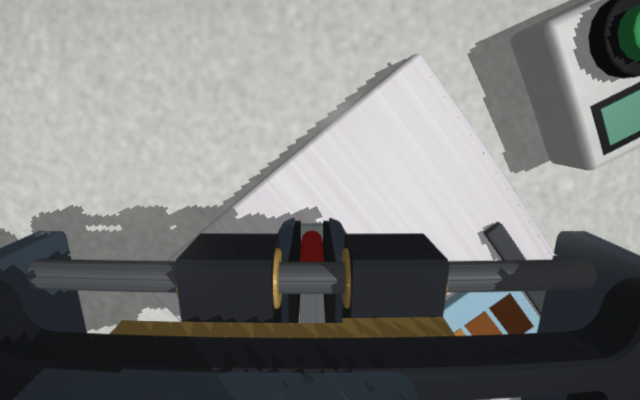

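```bash
python3 - <<'E'
import numpy as np
print(";".join("%.4f %.4f 0 0 0 %.4f"%(-.24*(1-np.cos(d)),.24*np.sin(d),d/(np.pi/2)) for d in np.radians(np.arange(2,33,2))))
E
```

```text
-0.0001 0.0084 0 0 0 0.0222;-0.0006 0.0167 0 0 0 0.0444;-0.0013 0.0251 0 0 0 0.0667;-0.0023 0.0334 0 0 0 0.0889;-0.0036 0.0417 0 0 0 0.1111;-0.0052 0.0499 0 0 0 0.1333;-0.0071 0.0581 0 0 0 0.1556;-0.0093 0.0662 0 0 0 0.1778;-0.0117 0.0742 0 0 0 0.2000;-0.0145 0.0821 0 0 0 0.2222;-0.0175 0.0899 0 0 0 0.2444;-0.0207 0.0976 0 0 0 0.2667;-0.0243 0.1052 0 0 0 0.2889;-0.0281 0.1127 0 0 0 0.3111;-0.0322 0.1200 0 0 0 0.3333;-0.0365 0.1272 0 0 0 0.3556
```

```bash
python3 -m jog '0 0.008 0 0 0 0.022;-0.0006 0.0167 0 0 0 0.044;-0.0013 0.025 0 0 0 0.067;-0.0023 0.0334 0 0 0 0.089;-0.0036 0.0417 0 0 0 0.111;-0.0052 0.05 0 0 0 0.133;-0.0071 0.058 0 0 0 0.156;-0.0093 0.066 0 0 0 0.178;-0.0117 0.074 0 0 0 0.2;-0.0145 0.082 0 0 0 0.222;-0.0175 0.09 0 0 0 0.244;-0.0207 0.0976 0 0 0 0.267;-0.0243 0.1052 0 0 0 0.289;-0.0281 0.1127 0 0 0 0.311;-0.0322 0.12 0 0 0 0.333;-0.0322 0.12 0 0 0 0.333;-0.0322 0.12 0 0 0 0.333'
cat >> h.py <<'E'
P=np.array([592,-63.])
def arm():
    s=state();d=np.array(s["ee_pos"][:2])-P;a=np.arctan2(d[1],d[0]);F=np.array(s["force"])
    print("t %.2f r %.2f ang %.2f q %.3f yaw %.2f"%(s["time_s"],np.hypot(*d),np.degrees(a),np.radians(169.2)-a,s["ee_rot"][2]),"z",round(s["ee_pos"][2],1),"Ftan %.1f Frad %.1f Fz %.1f"%(F[0]*np.sin(a)-F[1]*np.cos(a),F[0]*np.cos(a)+F[1]*np.sin(a),F[2]),"w",s["gripper_width"])
E
python3 -c "from h import *;arm()"
```

```text
time_s: 5.57
ee_pos: [530.4, 40.4, 74.6]
ee_rot: [-179.8, -0.1, 120.1]
force: [-3.8, -0.4, 5.0]
gripper_width: 11.1
t 5.57 r 120.40 ang 120.78 q 0.845 yaw 120.13 z 74.6 Ftan -3.5 Frad 1.7 Fz 5.0 w 11.053345065938906
```

```bash
python3 -m jog '-0.0001 0.0084 0 0 0 0.022;-0.0006 0.0167 0 0 0 0.044;-0.0013 0.025 0 0 0 0.067;-0.0018 0.0293 0 0 0 0.078;-0.0021 0.0314 0 0 0 0.084;-0.0024 0.0335 0 0 0 0.09'
python3 -c "from h import *;arm()"
python3 -m jog '0 0.002 0 0 0 0.005;-0.0001 0.004 0 0 0 0.011;-0.0001 0.006 0 0 0 0.016;-0.0001 0.008 0 0 0 0.021'
python3 -c "from h import *;arm()"
python3 -m jog '0 0.002 0 0 0 0.005;-0.0001 0.004 0 0 0 0.011'
python3 -c "from h import *;arm()"
```

```text
time_s: 6.07
ee_pos: [543.9, 47.4, 74.6]
ee_rot: [-179.6, -0.1, 112.0]
force: [-4.7, -1.9, 5.4]
gripper_width: 11.4
t 6.07 r 120.44 ang 113.52 q 0.972 yaw 112.03 z 74.6 Ftan -5.1 Frad 0.1 Fz 5.4 w 11.433176734239039
time_s: 6.4
ee_pos: [546.6, 48.6, 74.6]
ee_rot: [-179.4, -0.1, 110.1]
force: [-4.4, -2.5, 5.4]
gripper_width: 11.4
t 6.40 r 120.46 ang 112.12 q 0.996 yaw 110.12 z 74.6 Ftan -5.0 Frad -0.7 Fz 5.4 w 11.360670479602604
time_s: 6.57
ee_pos: [547.7, 49.0, 74.6]
ee_rot: [-179.3, -0.1, 109.1]
force: [-4.5, -1.6, 4.5]
gripper_width: 11.3
t 6.57 r 120.45 ang 111.56 q 1.006 yaw 109.11 z 74.6 Ftan -4.8 Frad 0.2 Fz 4.5 w 11.342557141445186
```

```bash
A='from h import *;arm()'
python3 -m jog '0 0.002 0 0 0 0;0 0.004 0 0 0 0;0 0.006 0 0 0 0;0 0.008 0 0 0 0' >/dev/null; python3 -c "$A"
python3 -m jog '0 0.002 0 0 0 0;0 0.004 0 0 0 0;0 0.006 0 0 0 0;0 0.008 0 0 0 0' >/dev/null; python3 -c "$A"
python3 -m jog '0 0.002 0 0 0 0.002;0 0.004 0 0 0 0.005;0 0.006 0 0 0 0.008;0 0.008 0 0 0 0.011' >/dev/null; python3 -c "$A"
```

```text
t 6.90 r 120.46 ang 110.07 q 1.032 yaw 109.10 z 74.6 Ftan -6.2 Frad -0.3 Fz 5.9 w 11.03108762755017
t 7.23 r 120.50 ang 108.81 q 1.054 yaw 109.09 z 74.6 Ftan -7.3 Frad -0.9 Fz 6.8 w 11.39891946828136
t 7.57 r 120.49 ang 107.56 q 1.076 yaw 108.06 z 74.6 Ftan -7.9 Frad -1.7 Fz 6.6 w 11.374517593445107
```

```bash
A='from h import *;arm()'
python3 -m jog '0 0.002 0 0 0 0.002;0 0.004 0 0 0 0.005;0 0.005 0 0 0 0.008;0 0.006 0 0 0 0.011' >/dev/null; python3 -c "$A"
python3 -m jog '0 0.002 0 0 0 0.002;0 0.004 0 0 0 0.005;0 0.005 0 0 0 0.008;0 0.006 0 0 0 0.011' >/dev/null; python3 -c "$A
save('top','t2.png',(285,150,405,240),6)"
```

```text
t 7.90 r 120.51 ang 106.74 q 1.090 yaw 107.04 z 74.6 Ftan -7.4 Frad -2.1 Fz 6.9 w 11.547318525059167
t 8.23 r 120.50 ang 105.86 q 1.106 yaw 106.02 z 74.6 Ftan -7.3 Frad -1.5 Fz 5.5 w 11.510305315895474
```

View pics/t2.png

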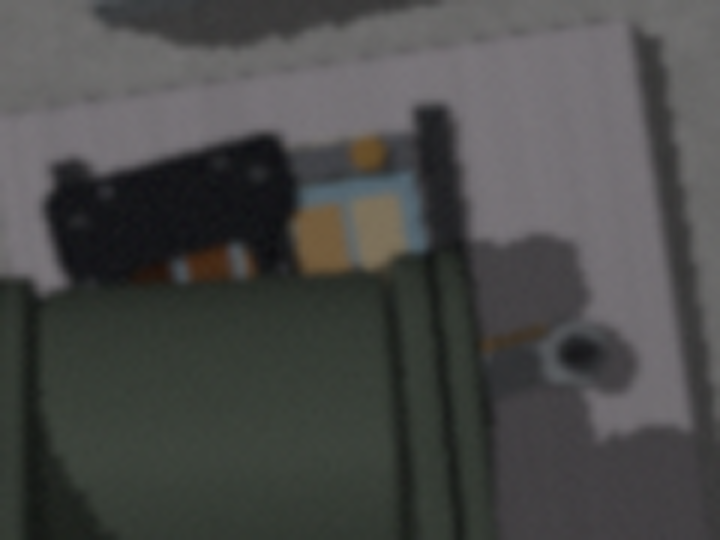

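Wrist lens aside, the top crop shows the slide's far edge at about (355,180), close to the fence, with no strip of stage left showing. I'll go on in fine steps.

```bash
A='from h import *;arm()'
for i in 1; do
python3 -m jog '0 0.002 0 0 0 0.002;0 0.003 0 0 0 0.003;0 0.004 0 0 0 0.004;0 0.005 0 0 0 0.005' >/dev/null; python3 -c "$A"
python3 -m jog '0 0.002 0 0 0 0.002;0 0.003 0 0 0 0.003;0 0.004 0 0 0 0.004;0 0.005 0 0 0 0.005' >/dev/null; python3 -c "$A"
done
```

```text
t 8.62 r 120.48 ang 105.24 q 1.116 yaw 105.52 z 74.6 Ftan -6.7 Frad -0.9 Fz 6.3 w 11.676730242595685
t 8.95 r 120.51 ang 104.84 q 1.123 yaw 105.04 z 74.6 Ftan -8.3 Frad -0.2 Fz 6.0 w 11.846706553631092
```

```bash
A='from h import *;arm()'
python3 -m jog '0 0.002 0 0 0 0.002;0 0.003 0 0 0 0.003;0 0.004 0 0 0 0.004;0 0.005 0 0 0 0.005' >/dev/null; python3 -c "$A"
```

```text
t 9.28 r 120.51 ang 104.47 q 1.130 yaw 104.57 z 74.6 Ftan -8.0 Frad -1.4 Fz 8.5 w 12.003496212321624
```

```bash
A='from h import *;arm()'
python3 -m jog '0 0.002 0 0 0 0.002;0 0.003 0 0 0 0.003;0 0.004 0 0 0 0.004;0 0.005 0 0 0 0.005' >/dev/null; python3 -c "$A"
```

```text
t 9.62 r 120.51 ang 104.21 q 1.134 yaw 104.10 z 74.6 Ftan -9.6 Frad -1.5 Fz 7.3 w 11.844602792544528
```

```bash
python3 - <<'E'
from h import *
for i in range(4): grab_frame("top");arm()
E
```

```text
t 9.67 r 120.51 ang 104.18 q 1.135 yaw 104.10 z 74.5 Ftan -8.3 Frad -1.3 Fz 7.5 w 11.658330638832735
t 9.72 r 120.51 ang 104.18 q 1.135 yaw 104.10 z 74.6 Ftan -8.2 Frad -0.8 Fz 7.4 w 11.591833587464652
t 9.77 r 120.51 ang 104.19 q 1.135 yaw 104.10 z 74.5 Ftan -8.8 Frad -1.5 Fz 7.1 w 11.808245380492822
t 9.82 r 120.51 ang 104.20 q 1.134 yaw 104.10 z 74.5 Ftan -9.3 Frad -0.9 Fz 6.9 w 11.601378753380123
```

```bash
A='from h import *
for i in range(4): arm();grab_frame("top")'
python3 -m jog '0 0.002 0 0 0 0;0 0.003 0 0 0 0;0 0.004 0 0 0 0;0 0.005 0 0 0 0' >/dev/null; python3 -c "$A"
```

```text
t 10.15 r 120.51 ang 104.03 q 1.137 yaw 104.09 z 74.5 Ftan -9.8 Frad -0.2 Fz 8.1 w 11.770333637372515
t 10.20 r 120.51 ang 104.01 q 1.138 yaw 104.09 z 74.5 Ftan -10.6 Frad -1.1 Fz 8.3 w 11.901904116203276
t 10.25 r 120.53 ang 104.00 q 1.138 yaw 104.09 z 74.5 Ftan -9.9 Frad -0.9 Fz 7.5 w 11.70129522784964
t 10.30 r 120.51 ang 104.01 q 1.138 yaw 104.09 z 74.5 Ftan -8.6 Frad -0.2 Fz 6.6 w 12.05806415305594
```

```bash
python3 -m jog '0 0 0 0 0 0;0 0 0 0 0 0;0 0 0 0 0 0;0 0 0 0 0 0;0 0 0 0 0 0;0 0 0 0 0 0' 0
python3 -m jog '0 0 -0.03 0 0 0;0 0 -0.08 0 0 0;0 0 -0.15 0 0 0;0 0 -0.2 0 0 0;0 0 -0.2 0 0 0;0 0 -0.2 0 0 0' 
python3 - <<'E'
from h import *
arm();rows((471,140,174,104),(471,100,174,104))
save("wrist","w3.png")
for q,z in {"clip_post":85,"read_button_top":58,"slide":20}.items():
  for r in tip_of(q,"wrist")[:2]:print(q,round(r["confidence"],2),np.round(r["location"]),np.round(ray("wrist",r["location"],z),1))
E
```

```text
time_s: 10.85
ee_pos: [563.2, 54.1, 74.4]
ee_rot: [-177.6, -0.1, 104.1]
force: [0.2, -0.3, -0.4]
gripper_width: 45.4
time_s: 11.35
ee_pos: [568.3, 55.1, 175.8]
ee_rot: [-177.8, -0.1, 104.1]
force: [0.0, -0.4, -0.7]
gripper_width: 45.6
t 11.35 r 120.42 ang 101.34 q 1.184 yaw 104.09 z 175.8 Ftan -0.0 Frad -0.4 Fz -0.7 w 45.58341327112622
0.2121 -0.1472 0.0097 -0.0247 -0.0009 0.0010 ;
0.1345 -0.1667 0.0103 -0.0247 -0.0009 0.0010 ;
clip_post 0.68 [306. 212.] [558.4  55.1  85. ]
slide 0.57 [366. 219.] [613.3  44.5  20. ]
```

View pics/w3.png

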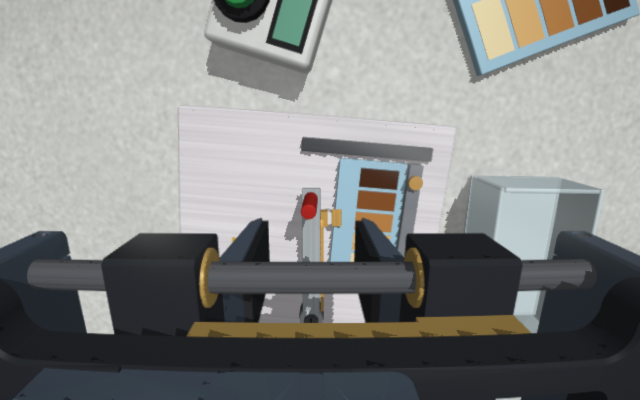

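```bash
python3 - <<'E'
from h import *
rows((471,201,174,104))
E
```

```text
0.3300 -0.1139 0.0036 -0.0291 -0.0016 0.0010 ;
```

```bash
python3 -m jog '0.11 -0.03 0.0036 -0.025 0 0;0.22 -0.08 0.0036 -0.025 0 0;0.33 -0.114 0.0036 -0.025 0 0;0.33 -0.114 0.0036 -0.025 0 0;0.33 -0.114 0.0036 -0.025 0 0;0.33 -0.114 0.0036 -0.025 0 0;0.33 -0.114 0.0036 -0.025 0 0' -1
python3 - <<'E'
from h import *
save("wrist","w4.png")
for r in tip_of("read_button_top","wrist")[:2]:print(r,ray("wrist",r["location"],58))
rows((471,201,84,104),(471,201,72,104))
E
```

```text
time_s: 12.13
ee_pos: [470.9, 200.9, 173.4]
ee_rot: [-179.6, -0.1, 104.2]
force: [0.6, 0.1, -0.2]
gripper_width: 2.0
{'location': [311.4, 205.1], 'confidence': 0.76} [470.32430738 200.43893508  58.        ]
0.0020 0.0004 0.1791 -0.0044 -0.0011 0.0003 ;
0.0019 0.0006 0.2031 -0.0044 -0.0011 0.0003 ;
```

View pics/w4.png

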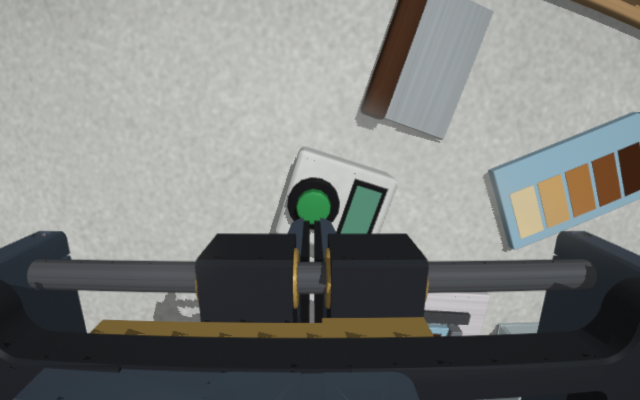

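The button, at (313,205), lies right under the closed fingers at about (470,200).

```bash
python3 -m jog '0 0 0.06 0 0 0;0 0 0.12 0 0 0;0 0 0.16 0 0 0;0 0 0.175 0 0 0;0 0 0.175 0 0 0;0 0 0.175 0 0 0' 
python3 -m jog '0 0 0.01 0 0 0;0 0 0.016 0 0 0;0 0 0.02 0 0 0;0 0 0.024 0 0 0;0 0 0.026 0 0 0;0 0 0.026 0 0 0;0 0 0.026 0 0 0;0 0 0.026 0 0 0;0 0 0.026 0 0 0;0 0 0.026 0 0 0;0 0 0.026 0 0 0;0 0 0.026 0 0 0;0 0 0.026 0 0 0;0 0 0.026 0 0 0;0 0 0.026 0 0 0;0 0 0.026 0 0 0;0 0 0.026 0 0 0' 
```

```text
time_s: 12.73
ee_pos: [472.1, 199.5, 86.4]
ee_rot: [-179.6, -0.1, 103.9]
force: [-0.5, -0.3, 0.0]
gripper_width: 0.5
time_s: 14.15
ee_pos: [474.0, 199.8, 77.9]
ee_rot: [180.0, -0.1, 104.0]
force: [-4.0, -4.4, 26.7]
gripper_width: 0.6
```

```bash
python3 - <<'E'
from h import *
save("scene","s2.png",(310,120,400,200),8)
arm()
E
```

```text
t 14.20 r 288.09 ang 114.18 q 0.960 yaw 103.98 z 77.9 Ftan -4.9 Frad -2.9 Fz 27.2 w 0.5275588764930329
```

View pics/s2.png

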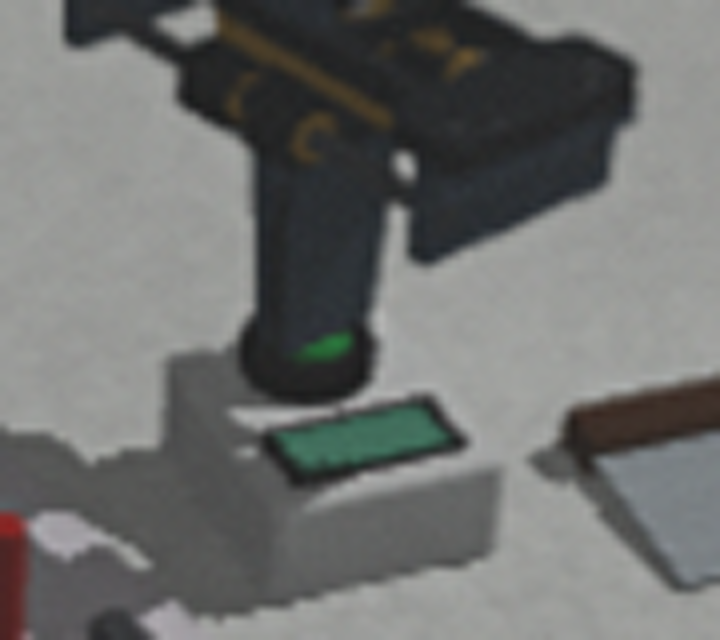

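Here the fingers cover the left part of the button, with a patch of green at (325,350) low in the black collar. The stop came at z 77.9, but fully down should be about 74, so the collar may be carrying the fingers. I'll check with the force while lifting.

```bash

for i in 1; do
python3 -m jog '0 0 0 0 0 0;0 0 0 0 0 0;0 0 0 0 0 0' | sed -n 2,4p
python3 -m jog '0 0 -0.002 0 0 0;0 0 -0.002 0 0 0;0 0 -0.002 0 0 0' | sed -n 2,4p
python3 -m jog '0 0 -0.002 0 0 0;0 0 -0.002 0 0 0;0 0 -0.002 0 0 0' | sed -n 2,4p
python3 -m jog '0 0 -0.002 0 0 0;0 0 -0.002 0 0 0;0 0 -0.002 0 0 0' | sed -n 2,4p
python3 -m jog '0 0 -0.002 0 0 0;0 0 -0.002 0 0 0;0 0 -0.002 0 0 0' | sed -n 2,4p
python3 -m jog '0 0 -0.002 0 0 0;0 0 -0.002 0 0 0;0 0 -0.002 0 0 0' | sed -n 2,4p
done
```

```text
ee_pos: [474.6, 200.0, 79.1]
ee_rot: [179.9, -0.1, 104.0]
force: [-0.1, -0.4, 4.8]
ee_pos: [474.6, 200.0, 80.1]
ee_rot: [179.9, -0.1, 104.0]
force: [-0.9, -0.1, 3.5]
ee_pos: [474.6, 200.0, 81.0]
ee_rot: [179.9, -0.1, 104.0]
force: [-0.3, -0.5, 3.2]
ee_pos: [474.6, 200.0, 81.9]
ee_rot: [179.9, -0.1, 104.0]
force: [-1.3, -1.4, 2.9]
ee_pos: [474.6, 200.0, 82.9]
ee_rot: [179.9, -0.1, 104.0]
force: [0.5, -0.7, 1.7]
ee_pos: [474.6, 200.0, 83.8]
ee_rot: [179.9, -0.1, 104.0]
force: [0.7, 0.6, 1.0]
```

The force fell steadily from 4.8 N at z 79.1 to 1.0 N at 83.8. That is the button's own 6 mm spring, so it was fully down for over 1 s and the collar wasn't in the way. Now back to the clip.

```bash
python3 -m jog '0 0 -0.04 0 0 0;0 0 -0.1 0 0 0;0 0 -0.18 0 0 0;0 0 -0.18 0 0 0;0 0 -0.18 0 0 0' 0 | head -2
python3 - <<'E'
from h import *
rows((562,54,174,104))
E
```

```text
time_s: 16.12
ee_pos: [475.5, 200.4, 175.8]
-0.3259 0.0970 0.0034 0.0046 -0.0017 -0.0000 ;
```

```bash
python3 -m jog '-0.08 0.025 0.003 0 0 0;-0.16 0.05 0.003 0 0 0;-0.24 0.07 0.003 0 0 0;-0.32 0.095 0.003 0 0 0;-0.326 0.097 0.003 0.004 0 0;-0.326 0.097 0.003 0.004 0 0;-0.326 0.097 0.003 0.004 0 0' 0
python3 - <<'E'
from h import *
rows((562,54,74,104))
save("wrist","w5.png")
for r in tip_of("clip_post","wrist")[:2]:print(r,ray("wrist",r["location"],85))
E
```

```text
time_s: 16.7
ee_pos: [561.0, 54.0, 172.6]
ee_rot: [-179.9, -0.2, 103.9]
force: [-0.3, -0.2, 1.2]
gripper_width: 45.2
-0.0014 0.0025 0.1972 -0.0015 -0.0026 -0.0007 ;
{'location': [311.7, 215.2], 'confidence': 0.71} [560.4538074   55.35678193  85.        ]
```

View pics/w5.png

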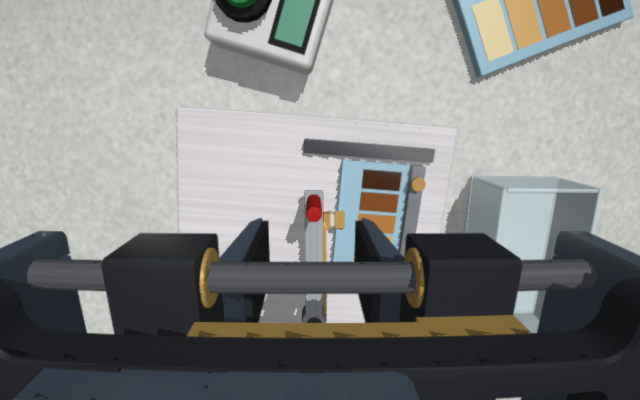

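The clip has stayed put: the post is at (314,208), the pad at (338,220) is on the slide's edge, and the slide sits at the fence. Next I pinch the post and swing back.

```bash
python3 -m jog '-0.001 0.001 0.06 0 0 0;-0.001 0.001 0.12 0 0 0;-0.001 0.001 0.16 0 0 0;-0.001 0.001 0.194 0 0 0;-0.001 0.001 0.194 0 0 0;-0.001 0.001 0.194 0 0 0' 0
python3 -m jog '0 0 0 0 0 0;0 0 0 0 0 0;0 0 0 0 0 0;0 0 0 0 0 0;0 0 0 0 0 0;0 0 0 0 0 0;0 0 0 0 0 0' -1 25
python3 -c "
from h import *
arm()
print(';'.join('%.4f %.4f 0 0 0 %.4f'%(-.24*(1-np.cos(d)),-.24*np.sin(d),-d/(np.pi/2)) for d in np.radians(np.arange(3,55,3))))"
```

```text
time_s: 17.3
ee_pos: [560.2, 56.2, 75.9]
ee_rot: [-179.8, -0.2, 104.2]
force: [0.2, -0.1, 0.2]
gripper_width: 45.6
time_s: 17.88
ee_pos: [561.1, 56.4, 76.5]
ee_rot: [-179.9, -0.2, 104.2]
force: [0.6, -0.0, 1.7]
gripper_width: 11.4
t 17.88 r 123.31 ang 104.52 q 1.129 yaw 104.15 z 76.5 Ftan 0.5 Frad -0.2 Fz 1.7 w 11.421531010872958
-0.0003 -0.0126 0 0 0 -0.0333;-0.0013 -0.0251 0 0 0 -0.0667;-0.0030 -0.0375 0 0 0 -0.1000;-0.0052 -0.0499 0 0 0 -0.1333;-0.0082 -0.0621 0 0 0 -0.1667;-0.0117 -0.0742 0 0 0 -0.2000;-0.0159 -0.0860 0 0 0 -0.2333;-0.0207 -0.0976 0 0 0 -0.2667;-0.0262 -0.1090 0 0 0 -0.3000;-0.0322 -0.1200 0 0 0 -0.3333;-0.0387 -0.1307 0 0 0 -0.3667;-0.0458 -0.1411 0 0 0 -0.4000;-0.0535 -0.1510 0 0 0 -0.4333;-0.0616 -0.1606 0 0 0 -0.4667;-0.0703 -0.1697 0 0 0 -0.5000;-0.0794 -0.1784 0 0 0 -0.5333;-0.0890 -0.1865 0 0 0 -0.5667;-0.0989 -0.1942 0 0 0 -0.6000
```

```bash
python3 -m jog '0 -0.005 0 0 0 -0.013;-0.0003 -0.0126 0 0 0 -0.033;-0.0013 -0.025 0 0 0 -0.067;-0.003 -0.0375 0 0 0 -0.1;-0.0052 -0.05 0 0 0 -0.133;-0.0082 -0.062 0 0 0 -0.167;-0.0117 -0.074 0 0 0 -0.2;-0.016 -0.086 0 0 0 -0.233;-0.0207 -0.0976 0 0 0 -0.267;-0.0262 -0.109 0 0 0 -0.3;-0.0322 -0.12 0 0 0 -0.333;-0.0387 -0.1307 0 0 0 -0.367;-0.0458 -0.141 0 0 0 -0.4;-0.0535 -0.151 0 0 0 -0.433;-0.0616 -0.1606 0 0 0 -0.467;-0.07 -0.17 0 0 0 -0.5;-0.07 -0.17 0 0 0 -0.5'
python3 -c "from h import *;arm()"
```

```text
time_s: 19.3
ee_pos: [487.2, 1.4, 76.5]
ee_rot: [179.8, -0.2, 149.2]
force: [2.0, 0.5, -1.2]
gripper_width: 11.1
t 19.30 r 123.01 ang 148.42 q 0.363 yaw 149.19 z 76.5 Ftan 1.5 Frad -1.5 Fz -1.2 w 11.118840458813958
```

```bash
python3 -m jog '-0.0003 -0.0126 0 0 0 -0.033;-0.0013 -0.025 0 0 0 -0.067;-0.003 -0.0375 0 0 0 -0.1;-0.003 -0.0375 0 0 0 -0.1'
python3 -m jog '0 0 0 0 0 0;0 0 0 0 0 0;0 0 0 0 0 0;0 0 0 0 0 0;0 0 0 0 0 0' 0
python3 -m jog '0 0 -0.03 0 0 0;0 0 -0.1 0 0 0;0 0 -0.18 0 0 0;0.1 0 -0.25 0 0 0;0.2 0 -0.25 0 0 0;0.3 0 -0.25 0 0 0;0.3 0 -0.25 0 0 0;0.3 0 -0.25 0 0 0;0.3 0 -0.25 0 0 0'
python3 - <<'E'
from h import *
save("top","t3.png",(180,100,440,295),3)
for q,z in {"clip_post":85,"slide":20,"jar":0,"tub":0,"scraper":0}.items():
  for r in tip_of(q,"top")[:1]:print(q,round(r["confidence"],2),np.round(r["location"]),np.round(ray("top",r["location"],z),1))
E
```

```text
time_s: 19.63
ee_pos: [478.7, -15.5, 76.6]
ee_rot: [179.8, -0.1, 158.2]
force: [1.1, 2.1, -0.3]
gripper_width: 11.5
time_s: 20.05
ee_pos: [478.5, -15.5, 76.4]
ee_rot: [179.8, -0.2, 158.1]
force: [0.3, -0.4, 0.5]
gripper_width: 42.2
time_s: 20.8
ee_pos: [338.3, 40.1, 202.3]
ee_rot: [179.8, -0.1, 158.2]
force: [1.1, -0.1, 0.8]
gripper_width: 45.9
clip_post 0.97 [357. 264.] [481.8 -12.1  85. ]
slide 0.95 [224. 148.] [714.2 269.5  20. ]
jar 0.84 [420. 188.] [ 638. -150.    0.]
tub 0.9 [329. 127.] [766.4  47.1   0. ]
scraper 0.67 [192. 226.] [548.  339.7   0. ]
```

View pics/t3.png

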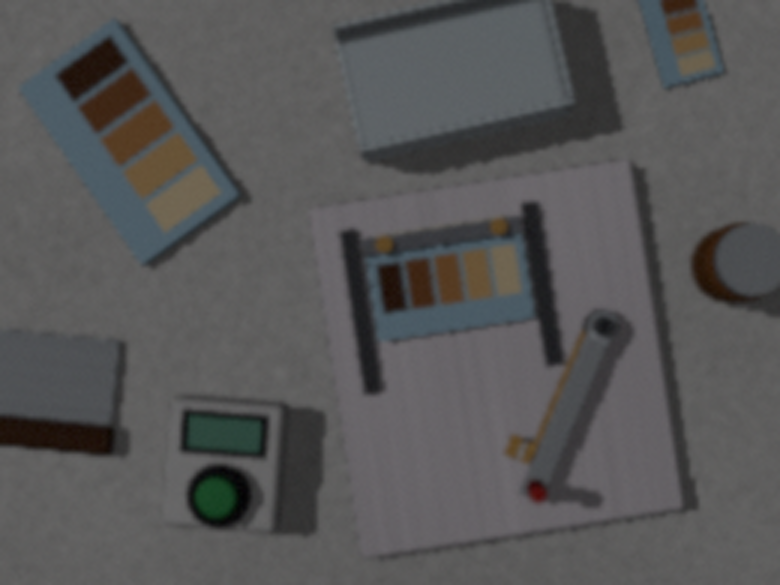

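```bash
python3 -c "from workcell import *;print(job_done())"
```

```text
the job is handed in; nothing more can be done
None
```

I did the whole job in the order asked and handed it in at about 21 s of the 72 s allowed. No verdict came back.

- **Clamping:** I pinched the red post and swung the clip onto the middle-sized slide until it was home. The force at the post rose from about 5–6 N swinging free to about 9.7 N. That puts roughly 4.5 N at the pad, which is snug and short of solid. This is worked out from noisy readings (about ±1 N), because the pad force can't be measured directly.
- **Reading:** I let go of the clip and pressed the green button down for a little over 1 s. The tool stopped about 4 mm higher than the given fingertip length predicts. Lifting off slowly, the force fell from about 5 N to 1 N over some 5 mm, which matches the button's own spring, so I take it as fully pressed. The wrist force during the press was about 27 N. A picture just after the press showed the clip still in place and the slide against the fence.
- **Finish:** I swung the clip back to about 0.2 rad, well clear of the slide, let go and moved the arm away.
- **Last checks:** The final top picture shows the slide flat between its guides against the fence and the button up. By the picture and detection the jar did not move. The tub and scraper were detected 5–10 mm from where they were first found, which I put down to detection scatter, as the robot went nowhere near either.
- **Failed check:** In the last look the slide finder reported only the large look-alike, so the slide's final position rests on the picture alone.

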